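Clamp a power module in the spring-gate service cradle

TASK

Take the tall rectangular power module out of the rack and stand it upright in the service cradle, pushed home against the back stop; the rack only leaves its ends free to grip and the cradle only its sides, so stand it on the bench in between to change your grip. Then lift the latch bar on the cradle's spring-loaded gate, swing the gate shut against its spring with the bar raised over the catch, hold it there while the bar drops down behind the catch, and let go so that the gate stays shut. Never tip or drop the module, and leave the other two parts in the rack, the screwdriver and the brush where they are.

Things in the scene. Friction and masses are not known exactly. Their poses are not given: they have to be found in the camera images.
- module_mid (a point): The power module: plain aluminium block 60 mm long (its x), 44 wide (its y), 84 tall, about 0.4 kg (varies), dark vent lines on its two 60 mm sides, a black terminal strip with four brass screws along its top. Loose, upright in one of the rack's three slots (which one varies). This point is its centre, 42 mm above its underside. A half turn about z makes no difference.
- relay_mid (a point): A bystander in the rack: squat relay, 46 x 42 mm and 62 mm tall, loose. The point is its centre.
- capacitor_mid (a point): A bystander in the rack: black round capacitor can, 42 mm across, 95 mm tall, loose. The point is its centre.
- rack: Fixed rack, 85 mm (x) by 180 (y); origin under its middle. Floor 6 mm thick. Four partitions 64 mm long in x, 6 mm thick, tops 84 mm above the bench, make three slots 52 mm wide at y = -58, 0, +58 mm, open at both x ends. Parts stand with their x along the rack's x. No finger fits between the module's sides and the partitions; its two 44 mm wide ends are free.
- driver: A bystander: loose screwdriver, about 190 mm long, lying on the bench towards the robot on the left.
- brush: A bystander: loose brush, about 170 mm long, lying on the bench towards the robot on the right.
- cradle: The fixed service cradle: grey base plate 160 mm (x) by 240 (y), 12 mm thick, origin under its middle. -x is its open front with the gate, +x the tall back stop (face 41.5 mm from the origin, 80 mm wide, top 98 mm above the bench). Two low side rails, tops 26 mm above the bench, leave 54 mm between them in y: the module goes in with its length along x, gripped by its two 60 mm long sides.
- nest (a point): Where the module's centre belongs when it is home, 1 mm off the back stop: 10.5 mm in +x from the cradle's origin and 54 mm above the bench (42 mm above the base plate). Axes are the cradle's. The module may go in either way round.
- gate_hinge (a point): A point on the gate's vertical hinge axis, 95 mm above the bench, fixed to the cradle (same axes as nest, from which it lies 55.5 mm in -x and 85 mm in -y). Shut, the gate runs from here in +y across the cradle's front; it opens towards -x, 1.1 rad, counter-clockwise seen from above.
- gate (a joint): Gate angle, rad: 0 when held shut by the latch, positive open. A torsion spring pushes it open against its stop at 1.1, where it starts; it takes about 3.5 N at the grip tab when open, 6 to 7 N when shut. It can be swung a little past shut, to -0.06. When latched, the rubber bumper on its inner face stands 7 mm off a home module.
- latch (a joint): Latch bar angle, rad: 0 lying level (dropped), positive raised, at most 0.6. The bar (10 mm thick, 13 high, 0.12 kg, its middle 95 mm above the bench) lies in the gate's plane. It pivots on a pin 40 mm from the hinge axis, reaches 197 mm from that axis and falls by its own weight.
- latch_tab (a point): Centre of the upright grip tab on the latch bar: steel plate 10 mm thick (its x, the gate's normal), 26 mm long (its y, along the bar), standing out of the bar to 18 mm above this point, which is 119.5 mm above the bench when the bar is down; 24.5 mm above the bar's middle line, 95 mm from the bar's pivot pin and 135 mm from the hinge axis along the gate.
- catch (a point): Middle of the top of the catch: a fixed steel tooth on the cradle, 12 mm thick, 167 to 189 mm from the hinge axis, top 102 mm above the bench, overlapping the lowered bar by 13.5 mm. The bar must be raised 0.11 rad or more to pass over it. At gate angle 0 the bar's outer face bears on the tooth, so the bar drops freely only when the gate is a little below 0.
Not all that is in view belongs to the job. What is shaped like the part that bears module_mid but pink or red is not meant.

How it is judged:
By the outcome, as a careful person would: the job done as asked, in the order asked, and still so for the second after the job is handed in, with the robot touching nothing.
It also fails if it takes over 72 s, if anything falls off the work surface, if the arm or the gripper's body presses on something with over 40 N, if the wrist force passes 120 N, or if a joint passes its speed limit or range.

ROBOT

A 6-joint arm with a two-finger parallel gripper is mounted at the origin on the work surface. World frame = base frame: x ahead of the robot, y to its left, z up, the work surface at z = 0. Lengths are in mm, angles in rad, forces in N, time in s.
With the tool pointing down it reaches from about 275 to 825 mm from the base axis. Payload 5.2 kg.
Tool frame: the origin (TCP) lies midway between the tips of the shut fingers; the grasp point (between the pads) lies 19 mm behind it; z points along the fingers, y is the line along which they close (so a half turn about z gives the same grasp; the last joint's range is limited). The gripper opens to 93 mm and grips with 3 to 60 N. Pads are 15 mm wide; open, the fingers measure 128 mm over their backs; the gripper's body (75 mm by 188 mm) begins 65 mm behind the grasp point.
Start: joints at [0.935, 0.259, 1.535, -0, 1.348, -0.203], TCP at [230.657, 499.302, 218.653] pointing down, gripper open.
Joint ranges: [-3.14, 3.14], [-0.91, 2.08], [0.19, 2.58], [-1.22, 4.36], [0.22, 2.71], [-3.12, 3.12]. Speed limits (rad/s): [2.57, 2.57, 3.14, 3.14, 3.14, 3.14].

INTERFACE

Orientations are given as [roll, pitch, yaw] about the fixed x, y, z axes, in that order (R = Rz(yaw) Ry(pitch) Rx(roll)).
In Python, from station import * gives the robot as it stands.
- The arm moves only by the tool apply_moves, never from a script. Its argument "motion" is one flat list of numbers, 4 for each row, row after row: the shift along the world's x, y, z in m, then the turn about the world's z in rad. A call has 1 to 10 rows; each row shifts and turns the commanded pose from where the row before left it; what a row does not reach is not made up. A row lasts 1/8 s, in which the tool goes at most 62.5 mm and 10.7 degrees, less where a joint would pass 70% of its speed; a pose out of reach is approached as far as the arm can. A call is refused whole if a number of a shift passes 0.0625 or a number of a turn 0.188, either way. A call with a gripper value outside its range is refused whole. "gripper" is the finger opening in m, from 0 to 0.093, set as the call begins (left out, the last holds). The fingers move at their own pace and stop on an object; "force" is the grip in N (left out, the last holds). Time passes only in rows, so rows that do not move let the fingers close. It gives the time, the measured TCP pose, the force, the opening and the grip force at its end, in the units of the state.
- read_state(): the state, without advancing time (a new reading comes with each control period).
- snapshot(name): name is "scene" or "side" or "wrist"; returns a dict with "pixels" (420x560x3 uint8, red, green, blue), "fx", "fy", "cx", "cy" (pixels), "origin" and "orientation" of the camera in the world. Camera axes: x right, y down, z forward; pixel columns grow to the right and rows downward; lengths in mm; the calibration is good to about 2 mm. A picture is of the moment at which its call begins. There is no depth.
- job_done(): hands the job in; it is judged then, once.
The state is a dict: "t": time; "joints": joint angles; "qd": joint speeds; "tau": joint torques, N m; "tool_pos": TCP position; "orientation": TCP orientation; "ft_force": force on the tool from outside, world axes, zero at the start; "wrist_torque": the same for the moment, N m; "finger_gap": opening from 0.0 (shut) to 1.0 (fully open); "gripper_force": force on a finger pad.
Only numpy, scipy, OpenCV 4.12 (cv2) and the standard library are available. Lean on these libraries where they do the work, as an engineer would, in place of code of your own. Each camera call takes 0.05 s, during which the arm holds its last target. There are 200 camera calls.

## Working session

There is one attempt and no reset: what is moved stays moved. The work goes in short steps, Python scripts to look and compute and a tool call to move; the robot and the scene stay as the last step left them, time stands still between calls to the robot, and variables do not carry over. Pictures are saved under pics/ and viewed, at most 10 in all, crops included, and the job is handed in when it is done.

Besides the shell and the picture viewer there is one more tool, called after "Request:" as name(argument=value, ...) on one line, values as JSON. apply_moves: Moves the arm, as the interface text tells. Its arguments: {"type":"object","properties":{"motion":{"type":"array"},"gripper":{"type":"number"},"force":{"type":"number"}},"required":["motion"]}

```bash
mkdir -p pics
cat > h.py <<'E'
from station import *
import numpy as np, cv2
from scipy.spatial.transform import Rotation as R
def cam(s):
    o=np.array(s['orientation'],float)
    M=o if o.shape==(3,3) else (R.from_euler('xyz',o).as_matrix() if o.size==3 else None)
    return M,np.array(s['origin'],float)
def onplane(s,u,v,z):
    M,o=cam(s); d=M@np.array([(u-s['cx'])/s['fx'],(v-s['cy'])/s['fy'],1.])
    return o+d*(z-o[2])/d[2]
def proj(s,p):
    M,o=cam(s); c=M.T@(np.array(p,float)-o); return s['cx']+s['fx']*c[0]/c[2], s['cy']+s['fy']*c[1]/c[2]
def save(s,n,crop=None,k=1):
    im=s['pixels'][:,:,::-1]
    if crop: a,b,c,d=crop; im=im[b:d,a:c]
    cv2.imwrite('pics/'+n,cv2.resize(im,None,fx=k,fy=k,interpolation=cv2.INTER_CUBIC))
E
python3 - <<'E'
from h import *
import pickle
for n in('scene','side','wrist'):
    s=snapshot(n); pickle.dump(s,open(n+'.pkl','wb')); print(n,s['origin'],s['orientation'],s['fx'],s['cx'],s['cy'])
    save(s,n+'0.png',None,1.4)
print(read_state())
E
```

```text
scene [1026.22748574   37.64150141  989.52453618] [-2.59852308 -0.00776948  1.66245268] 418.189927690351 281.0739506052804 216.45815880810545
side [1272.85032227  604.23356597  789.06792751] [-2.1779371  -0.02421247  2.27695803] 528.1194701448667 278.46393090122393 214.98771830114987
wrist [167.417127   528.26297594 384.04950802] [2.88963543 0.00322786 1.1382412 ] 309.38397700798293 277.91059096921276 206.84065163736233
{'t': 0.15, 'joints': array([ 9.35207300e-01,  2.59200580e-01,  1.53580027e+00,  7.58280238e-06,
        1.34798006e+00, -2.02826863e-01]), 'qd': array([-0.00077779, -0.00284193, -0.00416066, -0.00098944, -0.00255211,
        0.00124467]), 'tau': array([ 2.75157385e-03, -4.37644780e+01, -2.84233689e+01,  7.18280487e-02,
        3.80150881e-02, -6.43397425e-05]), 'tool_pos': array([230.40772188, 498.97431812, 218.00783425]), 'orientation': array([-3.14023434e+00, -2.86890367e-04,  2.70882861e+00]), 'ft_force': array([-0.77783161,  0.34846457, -0.14730683]), 'wrist_torque': array([ 0.0173277 , -0.00048544, -0.02276272]), 'gripper_force': 0.0, 'finger_gap': 1.0035058908292998}
```

View pics/scene0.png

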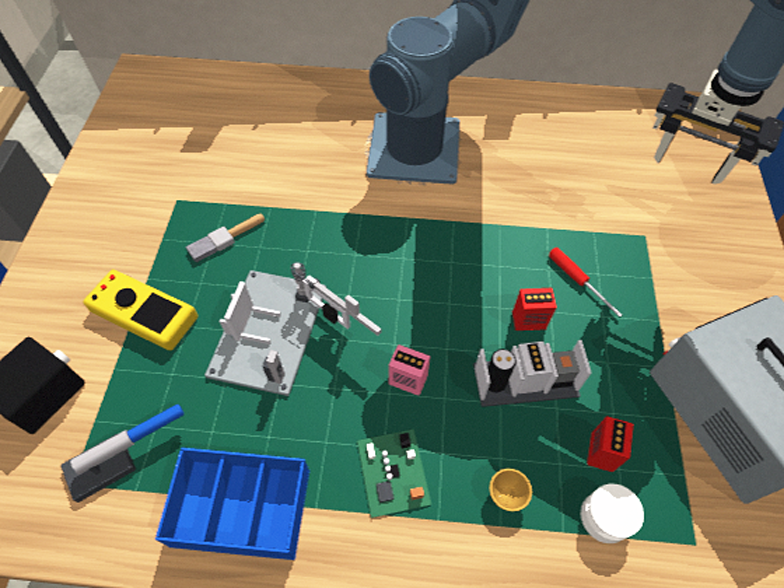

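View pics/side0.png

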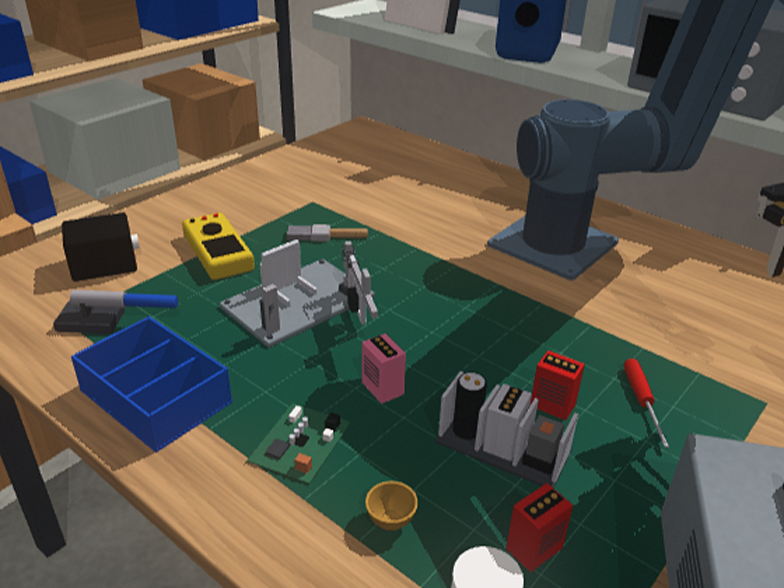

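The scene picture (shown at 1.4x) gives these candidates for the module:
- Aluminium block in the middle rack slot, (537,365).
- Pink block, (410,370).
- Red blocks, (535,310) and (612,443).

I choose the aluminium one because it has the brass screws and stands in the rack. The cradle is at (265,330), with its back stop on the image left (-y world) and the gate open to the right. I'll check both in a close crop.

Run:
```python
from h import *
import pickle
s=pickle.load(open('scene.pkl','rb'))
im=s['pixels'][:,:,::-1]
a=cv2.resize(im[190:310,325:435],None,fx=4,fy=4,interpolation=cv2.INTER_CUBIC)
b=cv2.resize(im[175:295,140:280],None,fx=2.5,fy=2.5,interpolation=cv2.INTER_CUBIC)
c=np.zeros((480,800,3),np.uint8); c[:480,:440]=a; c[:300,445:795]=b
cv2.imwrite('pics/crop1.png',c)
```

```text
(no output)
```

View pics/crop1.png

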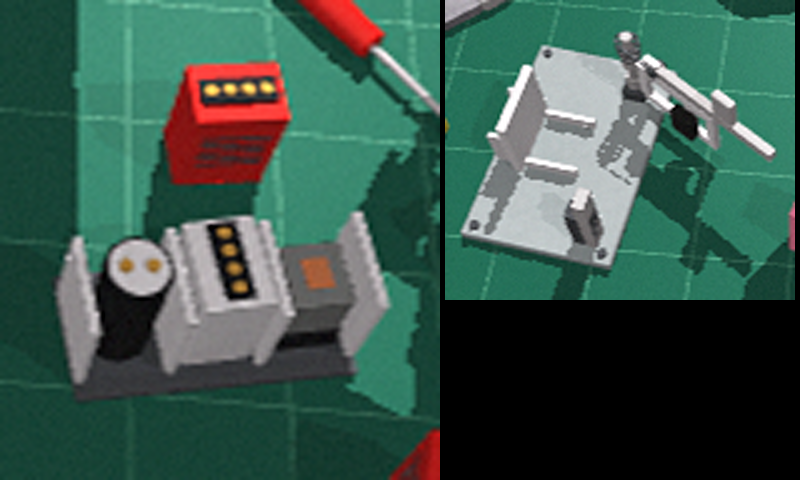

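The crop shows the aluminium module in the middle slot, strip from (222,225) to (241,297). A red block stands on the robot side of the rack. The cradle plate corners are at (545,45), (461,235) and (607,263). Next I convert these to world positions.

Run:
```python
from h import *
import pickle
s=pickle.load(open('scene.pkl','rb'))
A=lambda x,y,z:onplane(s,325+(x+.5)/4-.5,190+(y+.5)/4-.5,z)
B=lambda x,y,z:onplane(s,140+(x-445+.5)/2.5-.5,175+(y+.5)/2.5-.5,z)
np.set_printoptions(precision=1,suppress=True)
for n,p in dict(screw1=(225,233,90),screw4=(240,287,90),strip0=(222,223,90),strip1=(241,298,90),
 mTL=(182,228,90),mTR=(268,216,90),mBL=(201,312,90),mBR=(285,297,90),
 rackfl=(77,398,3),rackfr=(353,375,3),p1a=(75,240,84),p1b=(95,330,84),p4a=(355,215,84),p4b=(385,305,84),
 redTL=(187,66,84),redTR=(279,64,84),redBR=(290,120,84),redBL=(187,124,84)).items(): print(n,A(*p)[:2])
for n,p in dict(cTL=(545,45,12),cBL=(461,235,12),cBR=(607,263,12),h1=(547,54,12),h2=(475,226,12),h3=(601,254,12),
 stopA=(524,68,98),stopB=(491,135,98),hinge=(627,38,115),tab=(724,97,137),barend=(772,153,101),catch=(582,198,102)).items(): print(n,B(*p)[:2])
```

```text
screw1 [549.8 242.3]
screw4 [584.9 250. ]
strip0 [543.1 240.7]
strip1 [592.  250.3]
mTL [548.9 216.5]
mTR [535.7 268.6]
mBL [603.2 226.6]
mBR [588.9 276.2]
rackfl [628.5 166.3]
rackfr [596.7 339.3]
p1a [560.  153.1]
p1b [617.9 165.6]
p4a [526.6 323.2]
p4b [585.5 336.6]
redTL [428. 223.]
redTR [420.7 282.1]
redBR [462.4 287.1]
redBL [471.6 222.2]
cTL [ 387.5 -300.6]
cBL [ 624.7 -334.9]
cBR [ 640.6 -182.2]
h1 [ 399.3 -295.8]
h2 [ 613.6 -323.3]
h3 [ 631.7 -190. ]
stopA [ 473.5 -285.9]
stopB [ 553.3 -300.3]
hinge [ 438.3 -184.2]
tab [511.8 -74.4]
barend [548.5 -25. ]
catch [ 613.9 -197.4]
```

Request:
apply_moves(motion=[0.0336,-0.0253,-0.0018,-0.0938,0.0336,-0.0253,-0.0018,-0.0938,0.0336,-0.0253,-0.0018,-0.0938,0.0336,-0.0253,-0.0018,-0.0938,0.0336,-0.0253,-0.0018,-0.0938,0.0336,-0.0253,-0.0018,-0.0938,0.0336,-0.0253,-0.0018,-0.0938,0.0336,-0.0253,-0.0018,-0.0938,0.0336,-0.0253,-0.0018,-0.0938,0.0336,-0.0253,-0.0018,-0.0938], gripper=0.093)

```text
t: 1.4
tool_pos: [567.5, 245.3, 200.2]
orientation: [-3.141, -0.0, 1.768]
ft_force: [0.5, -0.0, -0.0]
finger_gap: 1.0
gripper_force: 0.0
```

Request:
apply_moves(motion=[0,0,0,0,0,0,0,0])

```text
t: 1.65
tool_pos: [566.0, 246.4, 200.1]
orientation: [-3.14, -0.0, 1.771]
ft_force: [-0.1, 0.1, 0.2]
finger_gap: 1.002
gripper_force: 0.0
```

Run:
```python
from h import *
import pickle
s=snapshot('wrist'); pickle.dump(s,open('wrist.pkl','wb')); save(s,'w1.png',None,1.4)
st=read_state(); print(st['tool_pos'],st['orientation'],st['t'],st['joints'])
sd=pickle.load(open('side.pkl','rb')); print(proj(sd,[567,246,90]),proj(s,[567,246,90]),s['origin'],s['orientation'])
```

```text
[565.77519789 246.82967007 200.39968945] [-3.14055961e+00 -3.74437756e-04  1.77194737e+00] 1.7 [2.30654236e-01 3.91433251e-01 1.39125162e+00 4.13916541e-04
 1.35992935e+00 2.94161614e-02]
(np.float64(364.58445200451695), np.float64(285.8417362862409)) (np.float64(279.8486858566933), np.float64(205.02961847563313)) [551.99984535 314.12380062 366.27378711] [2.88844854e+00 2.38040335e-03 2.00569945e-01]
```

View pics/w1.png

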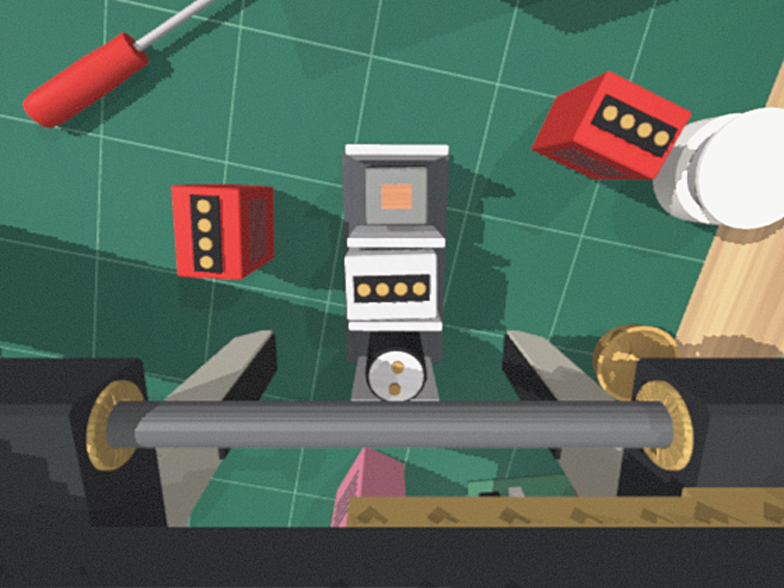

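The wrist view shows the aluminium module at (392,289), within about 1.5 mm of the prediction and square to the gripper. Both ends are free and the red block is clear at (220,230). I'll descend and grip.

Request:
apply_moves(motion=[0.001,0,-0.03,0,0,0,-0.03,0,0,0,-0.03,0,0,0,-0.03,0,0,0,-0.02,0,0,0,-0.013,0,0,0,0,0,0,0,0,0])

```text
t: 2.7
tool_pos: [568.1, 246.8, 48.7]
orientation: [3.14, -0.0, 1.771]
ft_force: [0.2, -0.6, -0.5]
finger_gap: 0.996
gripper_force: 0.0
```

Request:
apply_moves(motion=[0,0,0,0,0,0,0,0,0,0,0,0,0,0,0,0,0,0,0,0,0,0,0,0], gripper=0.04, force=30)

```text
t: 3.45
tool_pos: [567.6, 246.2, 47.8]
orientation: [-3.141, 0.0, 1.771]
ft_force: [-1.0, -0.3, 3.2]
finger_gap: 0.645
gripper_force: 29.9
```

Request:
apply_moves(motion=[0,0,0.004,0,0,0,0.01,0,0,0,0.015,0,0,0,0.017,0,0,0,0.017,0,0,0,0.017,0,0,0,0.017,0,0,0,0.015,0,0,0,0.008,0,0,0,0,0])

```text
t: 4.7
tool_pos: [568.0, 246.4, 168.3]
orientation: [3.141, -0.0, 1.771]
ft_force: [0.1, 0.9, -4.6]
finger_gap: 0.644
gripper_force: 29.9
```

Request:
apply_moves(motion=[-0.005,-0.006,0,0.02,-0.013,-0.015,0,0.06,-0.016,-0.018,0,0.07,-0.018,-0.02,0,0.08,-0.018,-0.02,0,0.08,-0.018,-0.02,0,0.08,-0.018,-0.02,0,0.08,-0.016,-0.018,0,0.07,-0.011,-0.013,0,0.04,-0.005,-0.006,0,0.02])

```text
t: 5.95
tool_pos: [428.4, 89.6, 167.2]
orientation: [-3.141, -0.001, 2.371]
ft_force: [-0.8, -0.1, -5.0]
finger_gap: 0.645
gripper_force: 29.9
```

Request:
apply_moves(motion=[0,0,-0.01,0,0,0,-0.018,0,0,0,-0.02,0,0,0,-0.02,0,0,0,-0.02,0,0,0,-0.015,0,0,0,-0.008,0,0,0,-0.004,0,0,0,-0.003,0,0,0,0,0])

```text
t: 7.2
tool_pos: [429.9, 90.3, 49.8]
orientation: [3.141, 0.0, 2.371]
ft_force: [-0.2, -0.8, -4.7]
finger_gap: 0.645
gripper_force: 29.9
```

Request:
apply_moves(motion=[0,0,-0.002,0,0,0,-0.002,0,0,0,-0.002,0,0,0,-0.001,0,0,0,0,0,0,0,0,0])

```text
t: 7.95
tool_pos: [429.7, 90.3, 42.7]
orientation: [3.142, -0.0, 2.371]
ft_force: [0.2, 0.1, -5.0]
finger_gap: 0.646
gripper_force: 29.9
```

Request:
apply_moves(motion=[0,0,-0.001,0,0,0,0,0,0,0,0,0])

```text
t: 8.32
tool_pos: [429.8, 90.3, 41.8]
orientation: [3.141, 0.0, 2.371]
ft_force: [-0.5, -0.3, -1.9]
finger_gap: 0.642
gripper_force: 29.9
```

Request:
apply_moves(motion=[0,0,-0.0005,0,0,0,0,0])

```text
t: 8.57
tool_pos: [429.8, 90.3, 41.7]
orientation: [3.141, 0.0, 2.371]
ft_force: [-1.9, 0.7, 5.9]
finger_gap: 0.642
gripper_force: 29.9
```

Request:
apply_moves(motion=[0,0,0,0,0,0,0,0,0,0,0,0,0,0,0,0,0,0,0.02,0,0,0,0.025,0,0,0,0.025,0,0,0,0.01,0], gripper=0.093)

```text
t: 9.57
tool_pos: [430.5, 90.3, 122.4]
orientation: [3.14, 0.002, 2.371]
ft_force: [0.2, 0.6, -0.8]
finger_gap: 1.004
gripper_force: 0.0
```

Request:
apply_moves(motion=[0,0,0,-0.1571,0,0,0,-0.1571,0,0,0,-0.1571,0,0,0,-0.1571,0,0,0,-0.1571,0,0,0,-0.1571,0,0,0,-0.1571,0,0,0,-0.1571,0,0,0,-0.1571,0,0,0,-0.1571])

```text
t: 10.82
tool_pos: [429.2, 90.3, 120.4]
orientation: [-3.141, 0.001, 0.795]
ft_force: [-0.8, 0.3, 0.9]
finger_gap: 1.0
gripper_force: 0.0
```

Run:
```python
from h import *
import pickle
s=snapshot('wrist'); pickle.dump(s,open('wrist.pkl','wb')); 
s2=snapshot('scene'); pickle.dump(s2,open('scene2.pkl','wb'))
im=np.hstack([s['pixels'][:,:,::-1][:, :400], s2['pixels'][:,:,::-1][:,130:530]])
cv2.imwrite('pics/w2.png',im)
st=read_state(); print(st['tool_pos'],st['orientation'],st['t'],st['finger_gap'],proj(s,[430,90,84]))
```

```text
[429.25523411  90.29351572 120.54236253] [-3.14078967e+00  7.43063348e-04  7.98682138e-01] 10.925 1.001460392643528 (np.float64(279.7703126014809), np.float64(228.95448152414042))
```

View pics/w2.png

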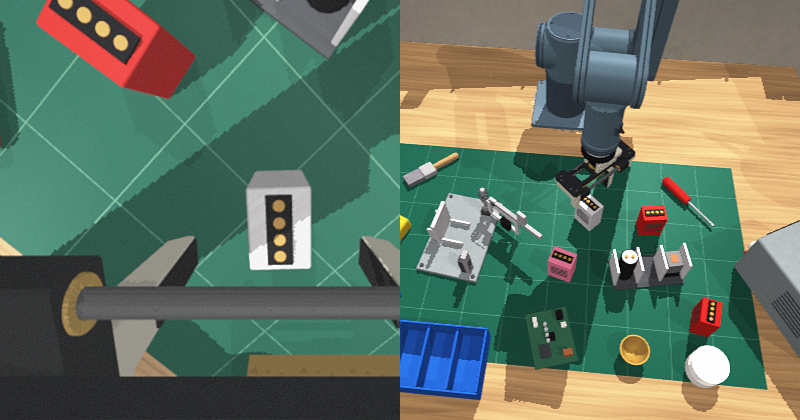

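The module stands upright at (279,230), centred between the open fingers, and the other parts are undisturbed. Next I regrip it by the 60 mm sides.

Request:
apply_moves(motion=[0,0,-0.015,0,0,0,-0.02,0,0,0,-0.02,0,0,0,-0.015,0,0,0,-0.005,0,0,0,0,0,0,0,0,0])

```text
t: 11.8
tool_pos: [430.1, 90.3, 46.6]
orientation: [3.141, -0.001, 0.801]
ft_force: [0.6, -0.5, 0.0]
finger_gap: 1.0
gripper_force: 0.0
```

Request:
apply_moves(motion=[0,0,0,0,0,0,0,0,0,0,0,0,0,0,0,0,0,0,0,0,0,0,0,0,0,0,0,0,0,0,0,0], gripper=0.03, force=30)

```text
t: 12.8
tool_pos: [429.8, 90.2, 46.2]
orientation: [3.141, -0.0, 0.8]
ft_force: [0.9, -0.1, -0.7]
finger_gap: 0.472
gripper_force: 29.9
```

Request:
apply_moves(motion=[0,0,0.003,0,0,0,0.01,0,0,0,0.018,0,0,0,0.02,0,0,0,0.02,0,0,0,0.02,0,0,0,0.02,0,0,0,0.02,0,0,0,0.014,0,0,0,0.005,0])

```text
t: 14.05
tool_pos: [429.8, 90.3, 197.0]
orientation: [3.141, -0.001, 0.8]
ft_force: [0.3, -0.0, -5.3]
finger_gap: 0.472
gripper_force: 29.8
```

Request:
apply_moves(motion=[0.002,-0.008,0,0.01,0.004,-0.016,0,0.03,0.005,-0.02,0,0.04,0.006,-0.022,0,0.05,0.006,-0.022,0,0.05,0.006,-0.022,0,0.05,0.006,-0.022,0,0.05,0.006,-0.022,0,0.05,0.006,-0.022,0,0.05,0.006,-0.022,0,0.05])

```text
t: 15.3
tool_pos: [482.1, -108.8, 195.0]
orientation: [-3.139, -0.0, 1.232]
ft_force: [0.6, 0.9, -4.3]
finger_gap: 0.47
gripper_force: 29.8
```

Request:
apply_moves(motion=[0.006,-0.022,0,0.05,0.006,-0.022,0,0.05,0.006,-0.022,0,0.05,0.006,-0.022,0,0.03,0.005,-0.018,0,0.017,0.004,-0.016,0,0,0.003,-0.01,0,0,0.0006,-0.0035,0,0,0,0,0,0])

```text
t: 16.42
tool_pos: [519.1, -243.0, 196.0]
orientation: [-3.141, -0.0, 1.427]
ft_force: [0.3, 0.9, -4.8]
finger_gap: 0.472
gripper_force: 29.8
```

Run:
```python
from h import *
st=read_state(); print(st['tool_pos'],st['orientation'],st['t'],st['joints'])
```

```text
[ 519.11483654 -242.95563408  196.00848559] [-3.14117150e+00 -4.18413186e-04  1.42676953e+00] 16.425 [-6.32389693e-01  3.15965857e-01  1.51259157e+00  1.77752489e-04
  1.31360346e+00 -4.88408245e-01]
```

Request:
apply_moves(motion=[-0.0025,0.003,0,0,-0.002,0.002,-0.01,0,0,0,-0.02,0,0,0,-0.02,0,0,0,-0.02,0,0,0,-0.02,0,0,0,-0.015,0,0,0,-0.005,0,0,0,0,0])

```text
t: 17.55
tool_pos: [514.8, -238.1, 86.1]
orientation: [-3.141, -0.0, 1.427]
ft_force: [0.3, -0.5, -5.3]
finger_gap: 0.469
gripper_force: 29.8
```

Run:
```python
from h import *
import pickle
s=snapshot('scene'); pickle.dump(s,open('s3.pkl','wb'))
d=snapshot('side'); pickle.dump(d,open('d3.pkl','wb'))
a=cv2.resize(s['pixels'][:,:,::-1][170:300,140:240],None,fx=4,fy=4,interpolation=cv2.INTER_CUBIC)
b=cv2.resize(d['pixels'][:,:,::-1][160:260,145:245],None,fx=4,fy=4,interpolation=cv2.INTER_CUBIC)
c=np.zeros((520,800,3),np.uint8); c[:,:400]=a; c[:400,400:]=b
cv2.imwrite('pics/c3.png',c)
st=read_state(); print(st['tool_pos'],st['orientation'],st['ft_force'])
```

```text
[ 515.24930538 -238.50436547   86.85489628] [3.14036229e+00 6.15745486e-04 1.42680519e+00] [ 0.66172812  0.46970296 -4.34739899]
```

View pics/c3.png

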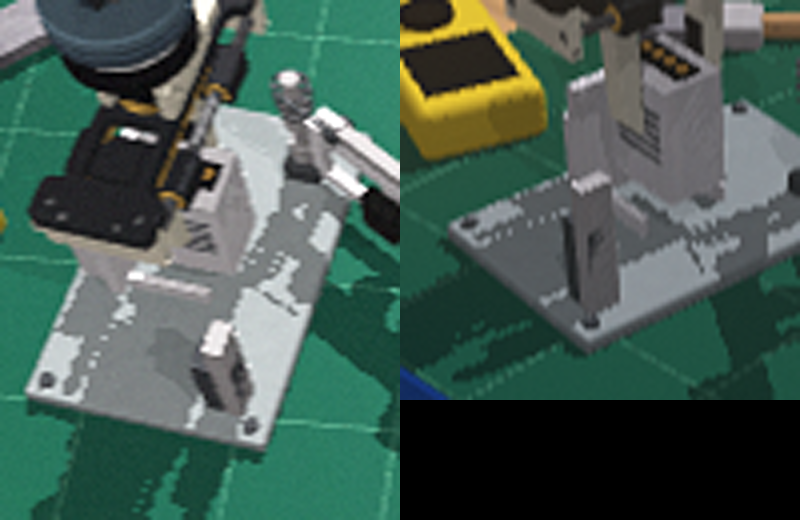

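The module hovers between the stop and the front, with its bottom about 15 mm above the rails. The far rail shows at (128,272)-(212,290) in the left crop. I'll check the lateral centring from the rail tops.

Run:
```python
from h import *
import pickle
np.set_printoptions(precision=1,suppress=True)
s=pickle.load(open('scene.pkl','rb')); t=-1.714
X=np.array([np.cos(t),np.sin(t)]);Y=np.array([-np.sin(t),np.cos(t)]);o=np.array([515,-241.])
def show(n,p): q=p[:2]-o; print(n,p[:2],'cradle',np.array([q@X,q@Y]))
B=lambda x,y,z:onplane(s,140+(x-445+.5)/2.5-.5,175+(y+.5)/2.5-.5,z)
for n,p in dict(r1L=(547,110,26),r1R=(595,122,26),r2L=(526,160,26),r2R=(577,172,26)).items(): show(n,B(*p))
s3=pickle.load(open('s3.pkl','rb'))
C=lambda x,y,z:onplane(s3,140+(x+.5)/4-.5,170+(y+.5)/4-.5,z)
for n,p in dict(rA=(128,270,26),rB=(212,288,26),modbot=(238,273,40),h2=(46,380,12),h3=(250,426,12)).items(): show(n,C(*p))
show('tcp',np.array([515,-238.5]))
# bright rail tops in scene
```

```text
r1L [ 479.3 -275.5] cradle [ 39.2 -30.5]
r1R [ 489.  -221.6] cradle [-15.5 -28.5]
r2L [ 541.  -284.2] cradle [39.  31.8]
r2R [ 549.7 -228.6] cradle [-17.2  32.6]
rA [ 536.5 -286.4] cradle [41.9 27.8]
rB [ 544.3 -229.4] cradle [-15.7  27.4]
modbot [ 539.  -211.1] cradle [-33.   19.5]
h2 [ 612.4 -325. ] cradle [ 69.3 108.4]
h3 [ 631.2 -190. ] cradle [-67.  107.7]
tcp [ 515.  -238.5] cradle [-2.5 -0.4]
```

Request:
apply_moves(motion=[0,0,-0.006,0,0,0,-0.008,0,0,0,-0.007,0,0,0,-0.004,0,0,0,-0.002,0,0,0,0,0,0,0,0,0])

```text
t: 18.52
tool_pos: [514.9, -238.3, 59.4]
orientation: [3.141, 0.0, 1.427]
ft_force: [0.0, -0.6, -3.9]
finger_gap: 0.473
gripper_force: 29.8
```

Request:
apply_moves(motion=[-0.0003,-0.003,0,0,-0.0004,-0.003,0,0,-0.0005,-0.003,0,0,0,0,0,0,0,0,0,0])

```text
t: 19.15
tool_pos: [513.5, -247.2, 59.1]
orientation: [-3.141, -0.0, 1.427]
ft_force: [0.2, -0.6, -5.3]
finger_gap: 0.477
gripper_force: 29.8
```

Request:
apply_moves(motion=[-0.0002,-0.0015,0,0,-0.0002,-0.0015,0,0,0,0,0,0])

```text
t: 19.52
tool_pos: [513.2, -250.3, 59.2]
orientation: [3.142, 0.0, 1.427]
ft_force: [-0.1, -0.2, -5.4]
finger_gap: 0.476
gripper_force: 29.8
```

Request:
apply_moves(motion=[-0.0001,-0.001,0,0,0,0,0,0,0,0,0,0])

```text
t: 19.9
tool_pos: [513.0, -251.2, 59.1]
orientation: [-3.142, -0.0, 1.427]
ft_force: [-0.4, -0.1, -4.8]
finger_gap: 0.47
gripper_force: 29.8
```

Request:
apply_moves(motion=[-0.0001,-0.001,0,0,0,0,0,0,0,0,0,0])

```text
t: 20.27
tool_pos: [513.0, -252.2, 59.2]
orientation: [3.142, -0.0, 1.427]
ft_force: [-0.8, 0.0, -5.0]
finger_gap: 0.475
gripper_force: 29.8
```

Request:
apply_moves(motion=[-0.0001,-0.001,0,0,0,0,0,0,0,0,0,0])

```text
t: 20.65
tool_pos: [512.9, -253.2, 59.2]
orientation: [3.142, 0.0, 1.427]
ft_force: [-0.6, 0.2, -4.7]
finger_gap: 0.473
gripper_force: 29.8
```

Request:
apply_moves(motion=[-0.0001,-0.001,0,0,0,0,0,0,0,0,0,0])

```text
t: 21.02
tool_pos: [512.8, -253.5, 59.1]
orientation: [-3.141, -0.001, 1.427]
ft_force: [0.6, 3.7, -2.2]
finger_gap: 0.473
gripper_force: 29.8
```

Back-stop contact felt (3.7 N). I'll ease off slightly, set the module down and release.

Request:
apply_moves(motion=[0.0001,0.0007,-0.0006,0,0,0,-0.0005,0,0,0,0,0,0,0,0,0])

```text
t: 21.52
tool_pos: [512.9, -253.5, 58.2]
orientation: [3.141, 0.0, 1.427]
ft_force: [-1.1, 3.4, -1.3]
finger_gap: 0.474
gripper_force: 29.8
```

Request:
apply_moves(motion=[0,0,-0.0004,0,0,0,0,0,0,0,0,0])

```text
t: 21.9
tool_pos: [512.9, -253.5, 58.2]
orientation: [3.141, 0.0, 1.427]
ft_force: [-1.0, 4.0, 5.5]
finger_gap: 0.475
gripper_force: 29.8
```

Request:
apply_moves(motion=[0,0,0,0,0,0,0,0,0,0,0,0,0,0,0.004,0,0,0,0.015,0,0,0,0.025,0,0,0,0.03,0,0,0,0.03,0,0,0,0.016,0,0,0,0,0], gripper=0.075)

```text
t: 23.15
tool_pos: [513.5, -254.0, 179.2]
orientation: [3.139, 0.002, 1.427]
ft_force: [-0.9, 0.2, -0.2]
finger_gap: 0.806
gripper_force: 0.0
```

Request:
apply_moves(motion=[0,0.01,0,-0.02,0,0.02,0,-0.05,0,0.022,0,-0.06,0,0.022,0,-0.06,0,0.022,0,-0.06,0,0.022,0,-0.06,0,0.022,0,-0.06,0,0.02,0,-0.06,0,0.013,0,-0.03,0,0.005,0,-0.01], gripper=0.06)

```text
t: 24.4
tool_pos: [511.9, -74.0, 176.4]
orientation: [-3.139, 0.001, 0.957]
ft_force: [0.4, -0.5, 0.3]
finger_gap: 0.644
gripper_force: 0.0
```

Request:
apply_moves(motion=[0,0,0,0,0,0,0,0])

```text
t: 24.65
tool_pos: [512.7, -75.8, 177.4]
orientation: [-3.141, 0.0, 0.957]
ft_force: [0.3, -0.2, -0.3]
finger_gap: 0.645
gripper_force: 0.0
```

Run:
```python
from h import *
import pickle
s=snapshot('wrist'); s2=snapshot('scene'); pickle.dump(s,open('w4.pkl','wb'));pickle.dump(s2,open('s4.pkl','wb'))
b=cv2.resize(s2['pixels'][:,:,::-1][170:300,140:280],None,fx=1.7,fy=1.7,interpolation=cv2.INTER_CUBIC)
c=np.zeros((420,800,3),np.uint8); c[:,:560]=s['pixels'][:,:,::-1]; c[:b.shape[0],562:562+b.shape[1]]=b
cv2.imwrite('pics/c4.png',c)
st=read_state(); print(st['tool_pos'],st['orientation'],st['t'])
for p in ([514.5,-75.2,137.5],[436.7,-185.5,100],[512.9,-252.5,96]): print(proj(s,p))
```

```text
[512.82858517 -75.9506123  177.50226458] [-3.14144930e+00  1.23975074e-04  9.56273221e-01] 24.75
(np.float64(280.2590395401386), np.float64(225.94388533927022))
(np.float64(279.62246239691694), np.float64(352.1821388847746))
(np.float64(386.08887166693125), np.float64(358.96133770983715))
```

View pics/c4.png

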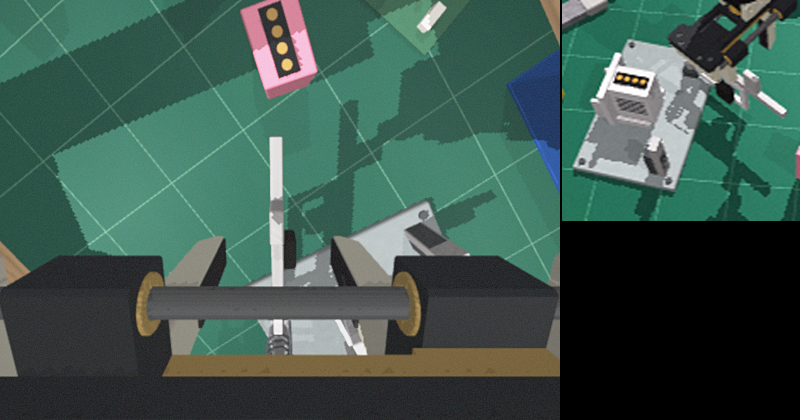

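The module stands upright at the stop. The latch bar runs straight down the wrist view, from (276,138) to (278,340), with the tab at about (276,225). That is 2 mm left of the prediction, so I correct and descend on it.

Request:
apply_moves(motion=[-0.0004,0.0012,-0.015,0.013,0,0,-0.02,0,0,0,-0.02,0,0,0,-0.012,0,0,0,-0.004,0,0,0,0,0,0,0,0,0], gripper=0.05)

```text
t: 25.62
tool_pos: [513.0, -74.5, 107.3]
orientation: [3.14, -0.0, 0.97]
ft_force: [-0.2, 0.1, 0.0]
finger_gap: 0.534
gripper_force: 0.0
```

Request:
apply_moves(motion=[0,0,0,0,0,0,0,0,0,0,0,0,0,0,0,0,0,0,0,0,0,0,0,0,0,0,0,0], gripper=0.0, force=20)

```text
t: 26.5
tool_pos: [512.4, -74.2, 106.7]
orientation: [-3.141, -0.0, 0.97]
ft_force: [-0.1, -0.0, 1.4]
finger_gap: 0.103
gripper_force: 20.0
```

Request:
apply_moves(motion=[-0.001,-0.0014,0.005,0,-0.0012,-0.0018,0.005,0,-0.0014,-0.0021,0.005,0,-0.0015,-0.0022,0.005,0,0,0,0,0,0,0,0,0])

```text
t: 27.25
tool_pos: [507.1, -82.0, 127.0]
orientation: [3.142, 0.001, 0.97]
ft_force: [-1.7, 0.8, 1.0]
finger_gap: 0.109
gripper_force: 20.0
```

Run:
```python
from h import *
st=read_state(); p=st['tool_pos'][:2]; H=np.array([436,-186.]); d=p-H
r=np.hypot(*d); f=np.arctan2(d[1],d[0]); print(r,f,st['ft_force'],st['finger_gap'])
a=np.linspace(f,f-1.04,19); P=H+r*np.c_[np.cos(a),np.sin(a)]
print(np.round(np.diff(P,axis=0)/1000,4).tolist(), np.diff(a)[0],P[-1])
```

```text
126.01826786420907 0.9711444429751549 [-1.73872929  0.84864371  1.00475134] 0.10947418331994661
[[0.0059, -0.0043], [0.0056, -0.0046], [0.0054, -0.0049], [0.0051, -0.0052], [0.0048, -0.0055], [0.0044, -0.0058], [0.0041, -0.006], [0.0037, -0.0063], [0.0034, -0.0065], [0.003, -0.0066], [0.0026, -0.0068], [0.0022, -0.0069], [0.0018, -0.0071], [0.0014, -0.0071], [0.001, -0.0072], [0.0005, -0.0073], [0.0001, -0.0073], [-0.0003, -0.0073]] -0.05777777777777782 [ 561.71965404 -194.67020321]
```

Request:
apply_moves(motion=[0.0059,-0.0043,0,-0.0578,0.0056,-0.0046,0,-0.0578,0.0054,-0.0049,0,-0.0578,0.0051,-0.0052,0,-0.0578,0.0048,-0.0055,0,-0.0578,0.0044,-0.0058,0,-0.0578,0.0041,-0.006,0,-0.0578,0.0037,-0.0063,0,-0.0578,0.0034,-0.0065,0,-0.0578,0,0,0,0])

```text
t: 28.5
tool_pos: [549.1, -130.3, 126.4]
orientation: [-3.14, 0.001, 0.45]
ft_force: [-2.6, 3.2, 2.0]
finger_gap: 0.109
gripper_force: 20.0
```

Request:
apply_moves(motion=[0.003,-0.0066,0,-0.0578,0.0026,-0.0068,0,-0.0578,0.0022,-0.0069,0,-0.0578,0.0018,-0.0071,0,-0.0578,0.0014,-0.0071,0,-0.0578,0.001,-0.0072,0,-0.0578,0.0005,-0.0073,0,-0.0578,0,0,0,0])

```text
t: 29.5
tool_pos: [561.8, -179.0, 126.4]
orientation: [-3.14, 0.001, 0.047]
ft_force: [-1.1, 6.0, 1.2]
finger_gap: 0.109
gripper_force: 20.0
```

Run:
```python
from h import *
import pickle
st=read_state(); p=st['tool_pos'][:2]; H=np.array([436,-186.]); d=p-H
r=np.hypot(*d); f=np.arctan2(d[1],d[0]); print(r,f,st['ft_force'],st['finger_gap'],st['wrist_torque'])
s=snapshot('wrist');d=snapshot('side')
b=cv2.resize(d['pixels'][:,:,::-1][150:270,140:280],None,fx=1.7,fy=1.7,interpolation=cv2.INTER_CUBIC)
c=np.zeros((420,800,3),np.uint8); c[:,:560]=s['pixels'][:,:,::-1]; c[:b.shape[0],562:562+b.shape[1]]=b
cv2.imwrite('pics/c5.png',c)
```

```text
126.02106121686747 0.0552039607078067 [-1.09079394  5.97252686  1.15120803] 0.1093870662022593 [0.65110915 0.65947208 0.21084658]
```

View pics/c5.png

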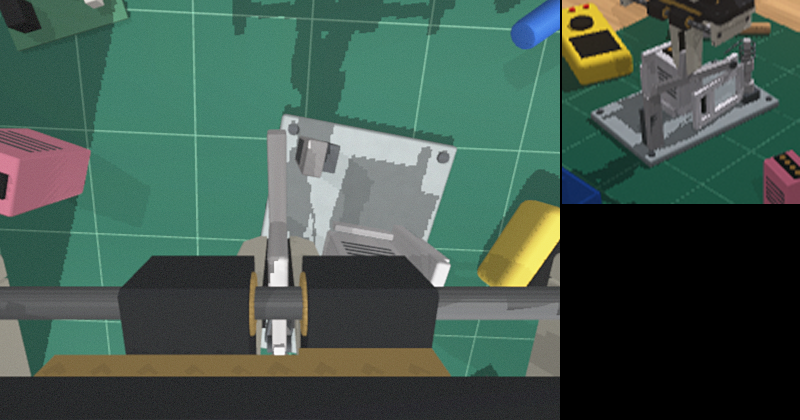

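The bar is raised and about to pass over the catch at (315,155). Next I go past shut.

Request:
apply_moves(motion=[0.0002,-0.0047,0,-0.0375,0,-0.0047,0,-0.0375,-0.0002,-0.0047,0,-0.0375,-0.0004,-0.0047,0,-0.0375,-0.0005,-0.0047,0,-0.0375,0,0,0,0,0,0,0,0])

```text
t: 30.48
tool_pos: [561.1, -202.0, 126.4]
orientation: [-3.14, 0.001, -0.14]
ft_force: [-0.1, 5.3, 0.1]
finger_gap: 0.108
gripper_force: 20.1
```

Request:
apply_moves(motion=[-0.0003,-0.002,0,-0.016,-0.0003,-0.002,0,-0.016,0,0,0,0,0,0,0,0])

```text
t: 30.98
tool_pos: [560.5, -205.9, 126.4]
orientation: [-3.14, 0.001, -0.171]
ft_force: [-1.6, 5.8, -0.2]
finger_gap: 0.109
gripper_force: 20.1
```

Request:
apply_moves(motion=[-0.0002,-0.0012,0,-0.01,0,0,0,0,0.0027,-0.0005,-0.005,0,0.0025,-0.0004,-0.005,0,0,0,0,0])

```text
t: 31.6
tool_pos: [565.9, -208.1, 116.2]
orientation: [-3.14, 0.0, -0.181]
ft_force: [0.1, 5.3, -1.4]
finger_gap: 0.106
gripper_force: 20.0
```

Request:
apply_moves(motion=[0.0022,-0.0004,-0.005,0,0.0017,-0.0003,-0.005,0,0,0,0,0,0,0,0,0])

```text
t: 32.1
tool_pos: [569.8, -209.0, 107.1]
orientation: [-3.141, -0.0, -0.181]
ft_force: [-1.7, 5.7, 3.5]
finger_gap: 0.105
gripper_force: 20.0
```

Run:
```python
from h import *
st=read_state(); print(st['tool_pos'],st['ft_force'],st['t'])
s=snapshot('wrist');d=snapshot('side');e=snapshot('scene')
b=cv2.resize(d['pixels'][:,:,::-1][160:260,145:245],None,fx=4,fy=4,interpolation=cv2.INTER_CUBIC)
c=np.zeros((600,800,3),np.uint8); c[:420,:400]=s['pixels'][:,:,::-1][:,80:480]; c[:400,400:]=b
cv2.imwrite('pics/c6.png',c)
```

```text
[ 569.79358133 -208.9622037   107.13671602] [-1.66375018  5.69146923  3.46717353] 32.1
```

View pics/c6.png

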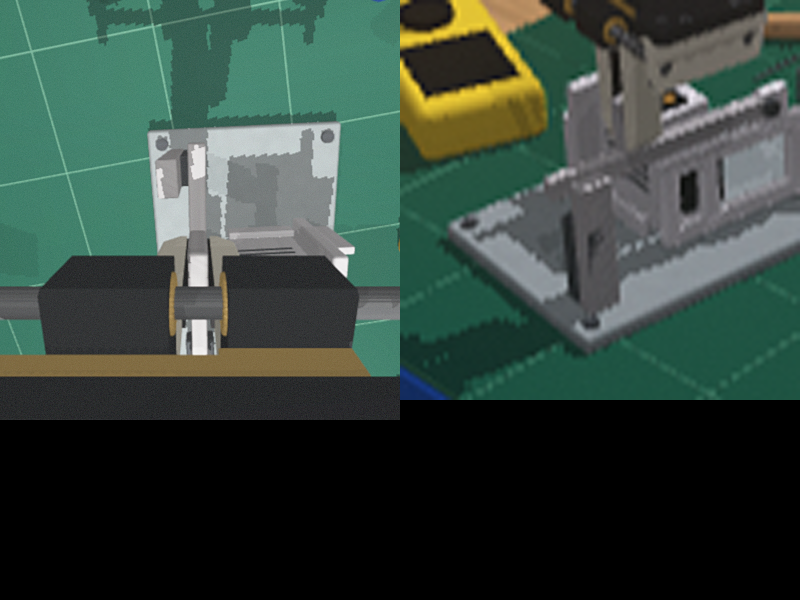

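The bar lies lowered behind the catch: in the wrist crop the tooth at (172,170) is on the outer side of the bar at (197,160). I'll ease the gate back onto the tooth before letting go.

Request:
apply_moves(motion=[0.0003,0.0015,0,0.012,0.0003,0.0015,0,0.012,0.0003,0.0015,0,0.012,0.0001,0.0008,0,0.006,0,0,0,0,0,0,0,0])

```text
t: 33.0
tool_pos: [570.5, -204.4, 107.1]
orientation: [-3.141, 0.0, -0.141]
ft_force: [-3.8, 3.9, 4.9]
finger_gap: 0.104
gripper_force: 20.0
```

Request:
apply_moves(motion=[0,0,0,0,0,0,0,0,0,0,0,0,0,0,0,0], gripper=0.04)

```text
t: 33.5
tool_pos: [570.8, -205.1, 106.6]
orientation: [3.141, -0.0, -0.143]
ft_force: [0.2, 1.2, -0.6]
finger_gap: 0.422
gripper_force: 0.0
```

Request:
apply_moves(motion=[0,0,0.01,0,0,0,0.02,0,0,0,0.03,0,0,0,0.03,0,0,0,0.03,0,-0.03,0.02,0.02,0,-0.04,0.05,0,0,-0.04,0.05,0,0,-0.03,0.05,0,0,0,0,0,0])

```text
t: 34.75
tool_pos: [430.6, -34.6, 247.8]
orientation: [-3.141, -0.001, -0.139]
ft_force: [0.3, -0.6, 0.6]
finger_gap: 0.425
gripper_force: 0.0
```

Run:
```python
from h import *
st=read_state(); print(st['tool_pos'],st['ft_force'],st['t'])
d=snapshot('side');e=snapshot('scene')
b=cv2.resize(d['pixels'][:,:,::-1][160:260,145:245],None,fx=4,fy=4,interpolation=cv2.INTER_CUBIC)
a=cv2.resize(e['pixels'][:,:,::-1][170:300,140:240],None,fx=4,fy=4,interpolation=cv2.INTER_CUBIC)
c=np.zeros((600,800,3),np.uint8); c[:520,:400]=a; c[:400,400:]=b
f=cv2.resize(e['pixels'][:,:,::-1],(267,200)); c[400:,500:767]=f
cv2.imwrite('pics/c7.png',c)
```

```text
[430.62651079 -34.55163546 247.84212795] [ 0.34881752 -0.59309878  0.63123073] 34.75
```

View pics/c7.png

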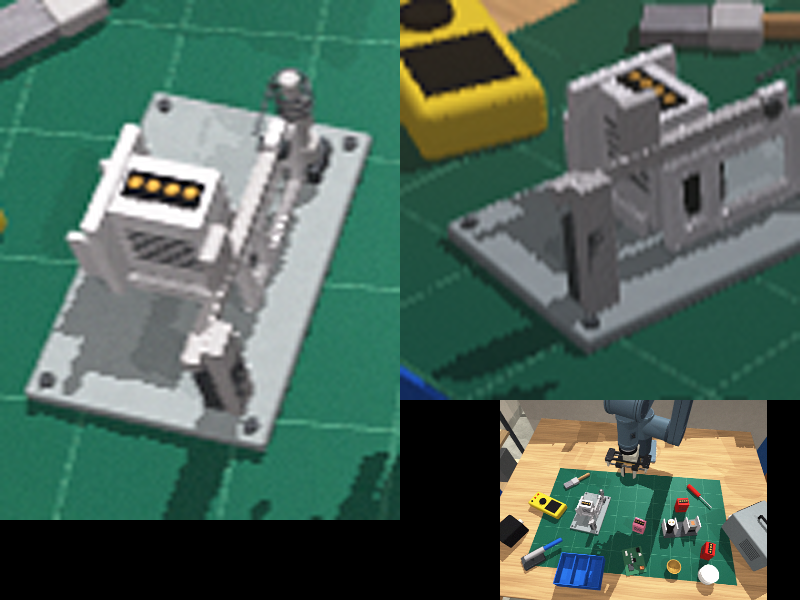

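The gate is latched, with the bar behind the catch at (210,340). The module stands upright against the back stop at (160,190), nothing else has moved, and the arm is clear.

```bash
python3 -c "
from station import *
print(job_done())"
```

```text
the job is handed in; nothing more can be done
None
```

The power module is standing upright in the cradle against the back stop, the gate is latched shut behind the catch, and I handed the job in after about 35 s of the 72 s allowed. The last pictures show the other parts undisturbed and the arm clear; no verdict came back.

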